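Fit the knurled nut over a bond-wire spool, back it off a quarter turn and hold it

TASK

Take the knurled retaining nut out of its pocket in the parts tray and screw it clockwise onto the spindle of the wire de-spooler until it comes to its firm stop on the thrust washer. Then back it off a quarter turn so that the spool has end play and runs free, and finish while still holding the nut there in the gripper, so that it cannot creep while I set its lock screw. Leave the other parts and tools where they are.

Things in the scene. Friction and masses are not known exactly. Their poses are not given: they have to be found in the camera images.
- nut_center (a point): Knurled retaining nut, loose, upright in one of the tray's three pockets (which varies): bare steel ring, 46 mm outside, 29 mm bore, 28 mm high, 0.21 kg, straight knurling and a small lock screw (on its +y side) outside; its upper 20 mm stand free of the tray. Point: its centre, half-way up; z its axis, up; x runs through the pins in its bore. Half a turn makes no difference.
- nut_pins (a point): On the nut's axis, at the height of the pins, level with its centre: three 4 mm steel pins at either side, the middle ones along the nut's x, the others 35 degrees to either side, stick 5.5 mm into the bore and run in the spindle's thread.
- despooler: Fixed de-spooler: black base 92 x 92 x 12 mm with an upright steel spindle in its middle; a guide post 52 mm high, 13 mm thick, at local (36, -22) mm. Origin on the work surface under the spindle's axis, z up, x and y along the base's sides. A quarter turn back from its stop the nut's x lies along this y and it stands 3.5 to 4.5 mm higher; the first 20 degrees back only take up thread play.
- spindle_top (a point): Top of the spindle's tapered nose, 83 mm above the work surface. Two-start right-hand thread 27 mm across, its top 73 mm above the surface; the nut has 1.2 mm play all round. Lowered upright over it, the nut rests on the thread's start, its centre 70 to 79 mm above the surface, lowest with its x 35 to 60 degrees counter-clockwise (from above) of the de-spooler's x.
- washer: Thrust washer over the spool, 36 mm across, does not turn; origin under its middle. The nut ends on its top, 46 mm above the work surface, where the thread has a firm stop: nut centre then at 60 mm, its x along the de-spooler's x. The thread drops 18 mm per clockwise turn and stays where it is let go. From its lowest start it is 0.6 turn to the stop, from other angles up to half a turn more.
- spool: Wire spool on the spindle under the washer, free to spin: flanges 51 mm across between 15 and 42 mm above the work surface. Origin as the de-spooler's.
- tray: Fixed grey parts tray, 72 mm (local x) by 204 mm (local y), 14 mm high, three round pockets 49 mm wide and 8 mm deep in a row along y at -66, 0 and +66 mm. Origin: centre of its underside. Fingers closing along local x keep clear of the neighbouring pockets.
- collar_center (a point): Plain smooth steel collar, 35 mm outside, 20 mm high, in another pocket: leave it. Point: its centre.
- cone_center (a point): Steel centring cone, 40 mm across its foot, 23 mm high, in the third pocket: leave it. Point: its centre.
- loupe: Folding loupe, 52 x 30 x 16 mm, lying behind the de-spooler: leave it. Origin under its middle.
- tweezers: Tweezers, 118 mm long, lying in front on the left: leave them. Origin under their middle.
Mind the look-alikes: they are no part of the job. Leave any pink look-alike of the part that bears nut_center alone.

How it is judged:
By the outcome, as a careful person would: the job done as asked, in the order asked, and still so for the second after the job is handed in, while the arm keeps its last pose, push and grip.
It also fails if it takes over 72 s, if anything falls off the work surface, if the arm or the gripper's body presses on something with over 40 N, if the wrist force passes 120 N, or if a joint passes its speed limit or range.

ROBOT

A 7-joint arm with a two-finger parallel gripper is mounted at the origin on a cart in front of the work surface, level with it; the furniture and walls round the work are solid. World frame = base frame: x ahead of the robot, y to its left, z up, the work surface at z = 0. Lengths are in mm, angles in degrees, forces in N, time in s.
With the tool pointing down it reaches from about 400 to 900 mm from the base axis. Payload 5.5 kg.
Tool frame: the origin (TCP) lies at the very end of the fingers, on their centre line; the grasp point (between the pads) lies bot.grip_depth behind it (bot.grip_depth is the distance from the TCP to the grasp point, in mm); z points along the fingers, y is the line along which they close (so a half turn about z gives the same grasp; the last joint's range is limited). The gripper opens to 92 mm and grips with 3 to 60 N. Pads are 19 mm wide; open, the fingers measure 130 mm over their backs; the gripper's body (75 mm by 190 mm) begins 47 mm behind the grasp point.
Start: joints at [-53.388, 28.699, -24.465, 88.831, 12.651, 65.22, -12.049], TCP at [238.524, 604.654, 226.729] pointing down, gripper open.
Joint ranges: [-164.97, 164.97], [-17.58, 116.51], [-87.97, 89.64], [11.32, 138.91], [-80.73, 260.73], [10.89, 115.49], [-147.41, 147.41]. Speed limits (degrees/s): [147.25, 147.25, 180, 180, 180, 180, 180].

INTERFACE

Orientations are given as [roll, pitch, yaw] about the fixed x, y, z axes, in that order (R = Rz(yaw) Ry(pitch) Rx(roll)).
In Python, from bench import bot gives the robot as it stands. The module is installed in compiled form; this text tells all that it offers. Calls block until the motion is done:
- bot.move_pose(position, orientation): joint-space move of the TCP to a pose.
- bot.line_to(position, orientation=None, vel=150, until_force=None): straight line of the TCP; orientation=None keeps the orientation; vel is the mean speed in mm/s. With until_force (N) it stops when the force on the tool has changed by that much, and returns True; else False.
- bot.move_joints(angles): joint-space move.
- bot.gripper_to(opening, effort=None): opening from 0.0 (shut) to 1.0 (fully open); effort is the grip in N (None keeps the last); returns when the fingers have stopped.
- bot.sleep(seconds).
- bot.solve_ik(position, orientation): joint angles nearest the present ones, or None.
- bot.snapshot(name): name is "side" or "top" or "wrist"; returns the picture (480x640x3 uint8, blue, green, red); there is no depth.
- bot.camera_model(name): a dict with "intrinsics" (3x3 intrinsics, pixels), "rvec" (rotation vector, rad) and "tvec" (3), from world to camera coordinates, as OpenCV has them. Camera axes: x right, y down, z forward; pixel columns grow to the right and rows downward; lengths in mm; the calibration is good to about 2 mm. A picture is of the moment at which its call begins: read the wrist's pose just before it. camera_model takes no time and is no camera call; for the wrist camera it gives the pose at the moment of the call.
A pose or a line that the arm cannot do raises bot.Unreachable and nothing moves.
- bot.job_done(): hands the job in; it is judged then, once.
Readings, each from a call of its own:
- bot.read_time_s(): time.
- bot.read_joint_positions(): joint angles.
- bot.read_joint_velocities(): joint speeds.
- bot.read_joint_torque(): joint torques, N m.
- bot.read_eef_pos(): TCP position.
- bot.read_tcp_rot(): TCP orientation.
- bot.read_force(): force on the tool from outside, world axes, zero at the start.
- bot.read_torque(): the same for the moment, N m.
- bot.read_gripper_width(): opening from 0.0 (shut) to 1.0 (fully open).
- bot.read_grasp_force(): force on a finger pad.
Only numpy, scipy, OpenCV 4.12 (cv2) and the standard library are available. Lean on these libraries where they do the work, as an engineer would, in place of code of your own. Each camera call takes 0.05 s, during which the arm holds its last target. There are 200 camera calls.

## Working session

There is one attempt and no reset: what is moved stays moved. The work goes in short steps, each a Python script; the robot and the scene stay as the last script left them, time stands still between calls to the robot, and variables do not carry over. Pictures are saved under pics/ and viewed, at most 10 in all, crops included, and the job is handed in when it is done.

```bash
mkdir -p pics; python3 - <<'E'
from bench import bot
import cv2
for n in("top","side"):
    cv2.imwrite(f"pics/{n}0.png",bot.snapshot(n)); m=bot.camera_model(n); print(n,m)
print(bot.grip_depth,bot.read_tcp_rot(),bot.read_time_s(),bot.camera_model("wrist"))
E
```

```text
top {'intrinsics': array([[461.69186473,   0.        , 316.79920749],
       [  0.        , 461.69186473, 238.43796098],
       [  0.        ,   0.        ,   1.        ]]), 'rvec': array([ 2.17287378, -2.16309774,  0.06912905]), 'tvec': array([-65.64017294, 567.93875887, 894.19371599])}
side {'intrinsics': array([[567.56098494,   0.        , 322.63018885],
       [  0.        , 567.56098494, 231.49274819],
       [  0.        ,   0.        ,   1.        ]]), 'rvec': array([ 1.93132746, -0.14864148,  0.08747849]), 'tvec': array([-558.17238392,   78.84549558, 1064.1045689 ])}
18.8 [-1.79901112e+02 -2.14377193e-03  1.58468860e+02] 0.1 {'intrinsics': array([[341.00253574,   0.        , 316.04310072],
       [  0.        , 341.00253574, 231.95661218],
       [  0.        ,   0.        ,   1.        ]]), 'rvec': array([-2.39610273, -1.63152509, -0.22826664]), 'tvec': array([-649.56391967,  -35.90595627,  390.36350878])}
```

View pics/top0.png

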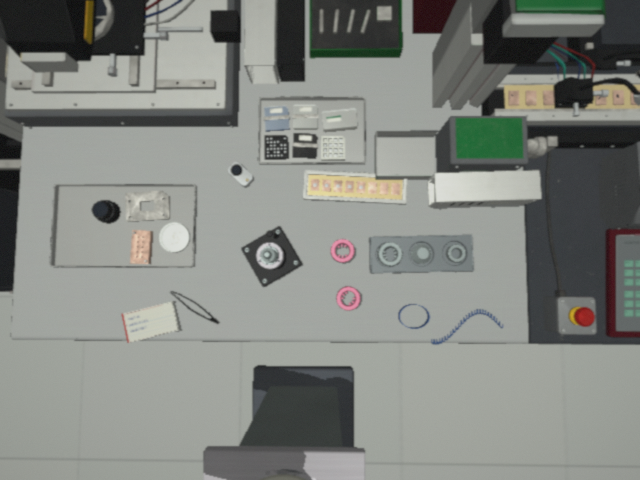

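View pics/side0.png

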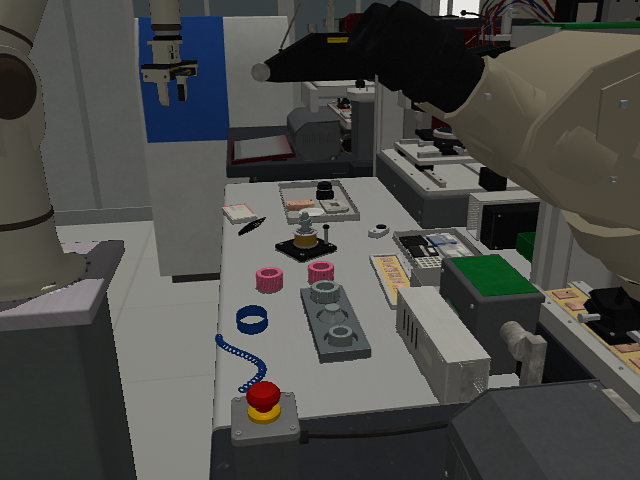

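The top view shows the bare-steel nut in the tray's left pocket at (390,253), the cone at (422,253) and the collar at (456,253). The spindle is at about (270,255), and the pink rings are decoys. The side view agrees. Next I'll take close looks with the wrist camera.

```bash
cat > h.py <<'E'
from bench import bot
import cv2, numpy as np
from scipy.spatial.transform import Rotation as Ro
def px2w(m,uv,z):
    R=cv2.Rodrigues(m["rvec"])[0]; c=-R.T@m["tvec"]
    d=R.T@np.linalg.inv(m["intrinsics"])@[uv[0],uv[1],1]
    return c+d*(z-c[2])/d[2]
def proj(m,P): return cv2.projectPoints(np.float64(P).reshape(-1,1,3),m["rvec"],m["tvec"],m["intrinsics"],None)[0].reshape(-1,2)
def campos(m): 
    R=cv2.Rodrigues(m["rvec"])[0]; return -R.T@m["tvec"]
E
python3 - <<'E'
from h import *
m=bot.camera_model("top")
nut=px2w(m,(390,253.5),34); sp=px2w(m,(270.5,254.5),80)
print("nut",nut,"spindle",sp)
print("tray corners",[px2w(m,p,14).round(0)[:2] for p in((370,236),(472,236),(473,271),(370,272))])
print("base",[px2w(m,p,12).round(0)[:2] for p in((242,242),(283,228),(302,266),(263,286))])
w=bot.camera_model("wrist"); T=Ro.from_euler('xyz',bot.read_tcp_rot(),degrees=True).as_matrix()
off=T.T@(campos(w)-bot.read_eef_pos()); print("cam in tool",off,"\naxes",T.T@cv2.Rodrigues(w["rvec"])[0].T)
# look from above with camera over the target
im=bot.snapshot
for n,t in(("sp",sp),("nut",nut)):
    o=[180,0,180]; R=Ro.from_euler('xyz',o,degrees=True).as_matrix()
    p=t-R@off; p[2]=230
    try: bot.move_pose(list(p),o)
    except bot.Unreachable: print("unreach",p); continue
    bot.sleep(.3)
    w=bot.camera_model("wrist"); i=bot.snapshot("wrist"); cv2.imwrite(f"pics/w_{n}.png",i); np.savez(f"w_{n}.npz",**w)
    print(n,proj(w,t),bot.read_joint_positions(),bot.read_time_s())
E
```

```text
nut [ 538.33211539 -206.42475702   34.        ] spindle [533.08144812  21.82249824  80.        ]
tray corners [array([ 574., -169.]), array([ 575., -373.]), array([ 505., -373.]), array([ 502., -169.])]
base [array([561.,  88.]), array([590.,   6.]), array([514., -33.]), array([473.,  44.])]
cam in tool [  74.19133738    0.79362612 -157.64897377] 
axes [[ 2.51076227e-04 -9.60629027e-01 -2.77834139e-01]
 [ 9.99999759e-01  4.20812406e-04 -5.51294547e-04]
 [ 6.46505597e-04 -2.77833933e-01  9.60628902e-01]]
sp [[316.14304002 133.11640474]] [  3.73977603  22.66952388 -10.76274165  95.43578288   4.6614598
  62.3344824   81.64808102] 2.9
nut [[314.88479094 132.58637568]] [ 20.6887717   26.33384372  -6.17060774  89.68793422   3.01853154
  64.13324332 103.94590835] 4.1583
```

```bash
python3 - <<'E'
import cv2
for n,c in(("sp",(316,150)),("nut",(316,150))):
    i=cv2.imread(f"pics/w_{n}.png"); i=i[40:260,176:456]; cv2.imwrite(f"pics/c_{n}.png",cv2.resize(i,None,fx=2.5,fy=2.5,interpolation=cv2.INTER_CUBIC))
E
```

```text
(no output)
```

View pics/c_sp.png

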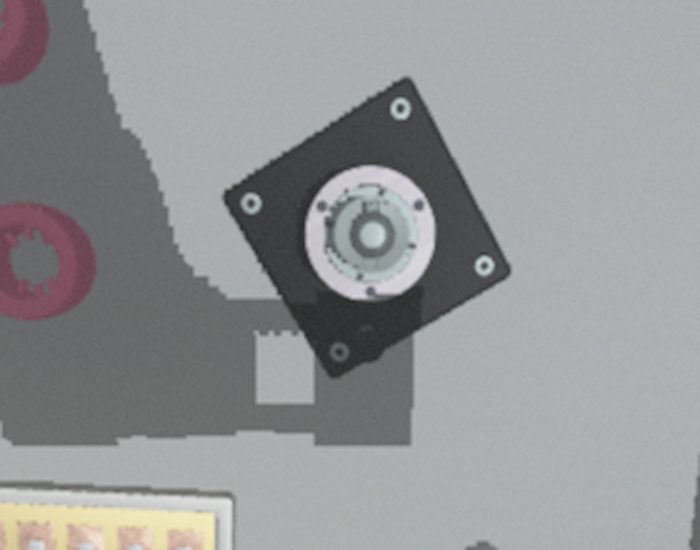

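View pics/c_nut.png

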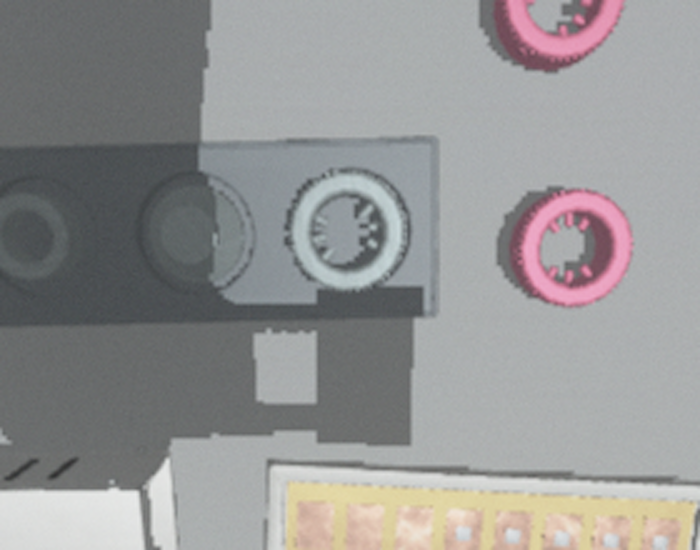

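The spindle crop shows the base corners at (225,197), (408,78), (510,268) and (335,378), the nose top at (372,234) and the shadowed guide post at about (368,345). The nut crop shows the ring at (349,231), with pin groups left and right in the bore. I'll rectify the nut to get its pin angle.

```bash
python3 - <<'E'
from h import *
m=dict(np.load("w_sp.npz")); f=lambda p:(p[0]/2.5+176,p[1]/2.5+40)
C=np.array([px2w(m,f(p),12)[:2] for p in((225,197),(408,78),(510,268),(335,378))])
c=C.mean(0); print("base c",c,"sides",[np.linalg.norm(C[i]-C[i-1]).round(1) for i in range(4)])
rect=cv2.minAreaRect(C.astype(np.float32)); print(rect)
print("nose",px2w(m,f((372,234)),83)[:2], "washer", px2w(m,f((371,232)),46)[:2])
d=(C[2]+C[3])/2-c; a=np.arctan2(d[1],d[0]); print("yaw",np.degrees(a))
R=np.array([[np.cos(a),-np.sin(a)],[np.sin(a),np.cos(a)]])
for k in range(4):
  p=c+R@np.linalg.matrix_power(np.array([[0,-1],[1,0]]),k)@[36,-22]
  q=[(proj(m,[*p,z])[0]-[176,40])*2.5 for z in(12,52)]
  print(k,np.round(q), proj(bot.camera_model("side"),[*p,52]), proj(bot.camera_model("top"),[*p,52]))
m=dict(np.load("w_nut.npz")); i=cv2.imread("pics/w_nut.png")
nc=px2w(m,f((349,231)),34)[:2]; print("nut",nc)
o=[]
for z,S in((34,27),(22,20)):
  g=np.linspace(-S,S,400); Y,X=np.meshgrid(g,-g)  # rows: -? up=+x, right=+y mirrored -> use right=-y
  P=np.c_[(nc[0]+X).ravel(),(nc[1]-Y).ravel(),np.full(X.size,z)]
  q=proj(m,P).astype(np.float32).reshape(400,400,2)
  r=cv2.remap(i,q,None,cv2.INTER_CUBIC); cv2.circle(r,(200,200),int(200/S*(23 if z==34 else 9)),(0,0,255),1); o.append(r)
cv2.imwrite("pics/rect.png",cv2.hconcat(o))
s=cv2.imread("pics/side0.png")[180:280,250:370]; cv2.imwrite("pics/sidec.png",cv2.resize(s,None,fx=5,fy=5,interpolation=cv2.INTER_CUBIC))
E
```

```text
base c [533.4926991   29.87693746] sides [np.float64(88.9), np.float64(88.4), np.float64(87.0), np.float64(88.8)]
((533.8884887695312, 30.097328186035156), (88.8521728515625, 88.77742767333984), 31.11773681640625)
nose [533.47588978  29.25429093] washer [532.75340746  29.75525322]
yaw 31.09706350941667
0 [[368. 334.]
 [370. 346.]] [[325.8154561  223.74068923]] [[268.522267  233.1661572]]
1 [[469. 235.]
 [483. 235.]] [[302.84602329 218.03830972]] [[246.23038821 254.77386604]]
2 [[371. 127.]
 [373. 114.]] [[284.19988017 226.17891821]] [[267.64022824 277.00313226]]
3 [[270. 233.]
 [260. 233.]] [[307.52430678 232.35857541]] [[289.98072943 255.21994466]]
nut [ 538.15193709 -205.71286019]
```

View pics/rect.png

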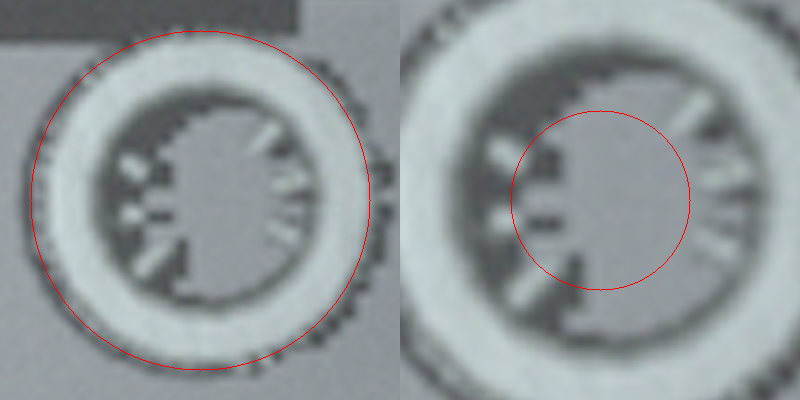

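View pics/sidec.png

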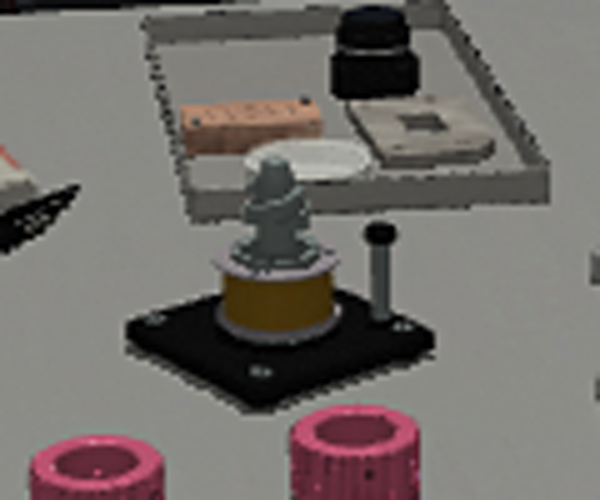

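The pin axis sits at about 101° in the world frame. The de-spooler is at (533.4, 29.5) with yaw 31°, and the guide post confirms which way round it is. I'll grip at yaw 70, so the whole clockwise travel fits the range of joint 7.

```bash
python3 - <<'E'
from h import *
N=[538.3,-206.5]; S=[533.4,29.5]
bot.gripper_to(0.70,45)
bot.move_pose([*N,80],[180,0,70])
bot.line_to([*N,16.5],vel=120,until_force=12)
print(bot.read_eef_pos(),bot.read_force(),bot.read_time_s())
bot.gripper_to(0,45); bot.sleep(.2)
print("w",bot.read_gripper_width()*92,bot.read_grasp_force(),bot.read_force())
bot.line_to([*N,110],vel=150)
print("w",bot.read_gripper_width()*92,bot.read_grasp_force(),bot.read_force(),bot.read_joint_positions())
o=[180,0,220]
try:
    bot.move_pose([*S,120],o)
except bot.Unreachable: print("unreach")
bot.sleep(.3)
print(bot.read_joint_positions(),bot.read_eef_pos(),bot.read_tcp_rot(),bot.read_time_s(),bot.read_force(),bot.read_torque())
m=bot.camera_model("wrist"); i=bot.snapshot("wrist"); cv2.imwrite("pics/held.png",i); print(proj(m,[[*S,130],[*S,83],[*S,12]]))
cv2.imwrite("pics/heldtop.png",bot.snapshot("top"))
E
```

```text
[ 536.89450693 -205.85631126   14.42951861] [-1.46329154  0.7171613   7.05380854] 6.9083
w 43.461402748618326 45.59981174381164 [ 4.85767617 -1.13401655  5.68891856]
w 43.48189403077824 44.99896315857768 [ 0.3851903   0.50391818 -2.57080231] [  5.94895184  28.28302827  15.82987538 106.05175951 -10.0917168
  47.4938101    6.90817745]
[ 11.03481386  24.34135775 -20.88470137 110.81568895  11.62385234
  46.86864826 113.81493992] [533.43353573  29.19566032 119.95649415] [-1.79996634e+02 -6.35955757e-03 -1.40044631e+02] 10.3167 [-0.61654943 -1.09880605 -1.7865491 ] [ 0.0137362  -0.0070148  -0.00416313]
[[317.16158382 295.35641995]
 [316.9576444  260.15241372]
 [316.77625767 228.8414511 ]]
```

View pics/held.png

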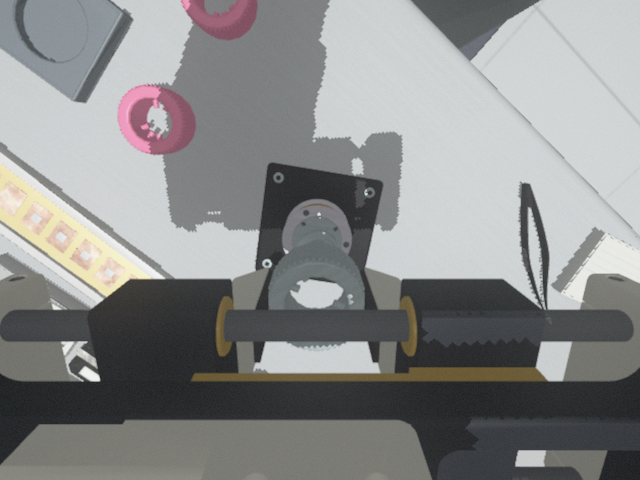

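The nut is held centred between the pads, with its bore at about (320,300), and hangs over the spindle axis. I'll lower it until it makes contact.

```bash
python3 - <<'E'
from h import *
S=[533.4,29.5]
h=bot.line_to([*S,95],vel=80,until_force=8); print(h)
h=bot.line_to([*S,58],vel=25,until_force=8); bot.sleep(.2)
print(h,bot.read_eef_pos(),bot.read_force(),bot.read_torque(),bot.read_gripper_width()*92,bot.read_time_s())
E
```

```text
False
True [532.56096523  28.54899952  74.44776845] [ 0.09529426 -3.48264857 -1.86534093] [-0.58532321 -0.0105059   0.02918486] 42.956998092903675 11.9417
```

```bash
python3 - <<'E'
from h import *
t=np.array(bot.read_eef_pos())
for k in range(8):
    f=np.array(bot.read_force()); e=np.array(bot.read_eef_pos())
    t[:2]=e[:2]+0.2*f[:2]; 
    bot.line_to([*t[:2],e[2]+.5],vel=20); bot.sleep(.1)
    f2=np.array(bot.read_force())
    h=bot.line_to([*t[:2],62],vel=20,until_force=10); bot.sleep(.1)
    print(k,h,t[:2].round(2),"f",f.round(1),f2.round(1),"end",bot.read_eef_pos().round(2),bot.read_force().round(1),bot.read_torque().round(2),round(bot.read_time_s(),1))
    if bot.read_eef_pos()[2]<67: break
E
```

```text
0 True [532.58  27.85] f [ 0.1 -3.5 -1.9] [-0.3  0.3 -1.6] end [532.11  28.2   64.22] [-1.4 -0.1  5.4] [ 0.06  0.25 -0.01] 12.9
```

It seated at TCP z 64.2, the lowest start. Next I'll turn it clockwise along the helix and correct by force as it goes.

```bash
cat >> h.py <<'E'
def turn(xy,z,yaw,vel):
    bot.line_to([*xy,z],[180,0,yaw],vel=vel)
def st():
    return bot.read_eef_pos(),bot.read_force(),bot.read_torque(),(bot.read_tcp_rot()[2]+360-40)%360+40-0
E
python3 - <<'E'
from h import *
t=np.array([532.4,28.1]); z=64.0; yaw=220
for k in range(9):
    yaw-=20; z-=1.0
    turn(t,z,yaw,2.5)
    e,f,q,y=st()
    print(yaw,round(y,1),"e",e.round(2),"cmd",t.round(2),round(z,2),"f",f.round(1),"tq",q.round(2),round(bot.read_gripper_width()*92,2),round(bot.read_time_s(),1))
    l=np.clip(0.08*f[:2],-.5,.5); t=t+l
    # keep gentle downward push (fz ~ +2 .. +8)
    if f[2]>10: z+=.4
    elif f[2]<0: z-=.3
    if np.abs(f).max()>40 or abs(q[2])>1.2: break
E
```

```text
200 200.0 e [532.07  28.42  63.24] cmd [532.4  28.1] 63.0 f [-3.5  0.2  5.2] tq [ 0.21  0.85 -0.01] 43.34 13.7
180 180.2 e [531.99  28.71  62.21] cmd [532.12  28.12] 62.0 f [-3.6  2.1  4.8] tq [ 0.46  0.81 -0.1 ] 43.65 14.2
160 160.2 e [532.01  28.91  61.25] cmd [531.84  28.28] 61.0 f [-3.   2.3  4.9] tq [ 0.42  0.61 -0.07] 42.94 14.7
140 140.3 e [532.11  29.15  60.25] cmd [531.6   28.46] 60.0 f [-0.9  3.9  3. ] tq [ 0.62  0.38 -0.02] 43.21 15.2
120 120.3 e [532.17  29.27  59.24] cmd [531.53  28.77] 59.0 f [-0.8  4.   5.1] tq [ 0.82  0.13 -0.09] 43.18 15.7
100 100.3 e [532.33  29.43  58.26] cmd [531.47  29.09] 58.0 f [1.5 4.8 3.5] tq [ 0.83 -0.22 -0.03] 43.16 16.2
80 80.2 e [532.53  29.46  57.24] cmd [531.59  29.47] 57.0 f [2.5 2.9 2.3] tq [ 0.75 -0.57 -0.05] 43.51 16.7
60 60.3 e [532.75  29.43  56.26] cmd [531.79  29.71] 56.0 f [3.8 3.1 1.6] tq [ 0.62 -0.87 -0.1 ] 43.23 17.2
40 40.3 e [532.95  29.31  55.21] cmd [532.09  29.95] 55.0 f [5.9 2.3 1. ] tq [ 0.29 -0.97 -0.07] 43.48 17.7
```

```bash
python3 - <<'E'
from h import *
t=np.array([532.5,30.1]); z=55.0; yaw=40
while yaw>-36:
    yaw-=4; z-=.2
    turn(t,z,yaw,.6)
    e,f,q,y=st()
    print(yaw,round(y,1),"e",e.round(2),"cmd",t.round(2),round(z,2),"f",f.round(1),"tq",q.round(2),round(bot.read_time_s(),1))
    t=t+np.clip(0.08*f[:2],-.3,.3)
    if f[2]>8: z+=.3
    if np.abs(f).max()>40 or abs(q[2])>.6: break
E
```

```text
36 396.2 e [532.99  29.35  54.99] cmd [532.5  30.1] 54.8 f [5.3 0.2 2.5] tq [ 0.07 -0.91 -0.04] 18.0
32 392.2 e [533.04  29.42  54.72] cmd [532.8   30.12] 54.6 f [ 4.  -0.4  3. ] tq [-0.2  -0.86 -0.02] 18.3
28 388.2 e [533.12  29.41  54.52] cmd [533.1   30.09] 54.4 f [ 3.9 -1.3  4.9] tq [-0.35 -0.7  -0.01] 18.5
24 384.1 e [533.21  29.41  54.31] cmd [533.4   29.99] 54.2 f [ 2.7 -1.7  4.9] tq [-0.33 -0.51 -0.11] 18.8
20 380.1 e [533.32  29.33  54.27] cmd [533.62  29.85] 54.0 f [ 1.8 -0.9  7.3] tq [-0.28 -0.31 -0.03] 19.1
16 376.1 e [533.39  29.3   54.26] cmd [533.76  29.78] 53.8 f [ 0.8 -1.1  9.5] tq [-0.3  -0.11 -0.13] 19.3
12 372.1 e [533.35  29.22  54.25] cmd [533.82  29.69] 53.9 f [ 2.1 -0.9  9.9] tq [-0.24 -0.15 -0.06] 19.6
8 368.1 e [533.38  29.18  54.26] cmd [533.99  29.62] 54.0 f [ 1.3 -1.3  9.6] tq [-0.26 -0.13 -0.1 ] 19.8
4 364.1 e [533.38  29.13  54.26] cmd [534.1   29.52] 54.1 f [ 1.4 -1.   8.7] tq [-0.18 -0.2  -0.13] 20.1
0 360.1 e [533.36  29.    54.26] cmd [534.21  29.43] 54.2 f [ 1.7 -0.6  8.9] tq [-0.25 -0.08 -0.05] 20.3
-4 356.1 e [533.33  28.87  54.27] cmd [534.35  29.38] 54.3 f [ 1.  -0.6  7.7] tq [-0.23 -0.11 -0.08] 20.6
-8 352.2 e [533.31  28.78  54.21] cmd [534.42  29.33] 54.1 f [ 0.5 -1.4  9. ] tq [-0.28  0.04  0.25] 20.8
-12 348.3 e [533.31  28.74  54.2 ] cmd [534.46  29.22] 54.2 f [ 1.2 -1.4  7.5] tq [-0.33 -0.01  0.81] 21.1
```

```bash
python3 - <<'E'
from h import *
t=np.array([534.4,29.2])
def p(yaw,z):
    e,f,q,y=st(); print(yaw,round((y+180)%360-180,1),"e",e.round(2),"cmd",t.round(2),round(z,2),"f",f.round(1),"tq",q.round(2),round(bot.read_gripper_width()*92,2),round(bot.read_time_s(),1)); return e,f,q
turn(t,54.15,-16,.6); bot.sleep(.2); p(-16,54.15)
turn(t,54.15,-7,.6); bot.sleep(.2); p(-7,54.15)
z=54.3; yaw=-7
while yaw<83:
    yaw+=10; z+=4.0/9
    turn(t,z,yaw,1.2)
    e,f,q=p(yaw,z)
    t=t+np.clip(0.08*f[:2],-.3,.3)
    if np.abs(f).max()>40 or abs(q[2])>1: break
bot.sleep(.3); p(yaw,z)
m=bot.camera_model("wrist"); i=bot.snapshot("wrist"); cv2.imwrite("pics/end.png",i); 
cv2.imwrite("pics/endc.png",cv2.resize(i[180:400,180:460],None,fx=2.5,fy=2.5,interpolation=cv2.INTER_CUBIC))
E
```

```text
-16 -15.7 e [533.9   28.49  54.21] cmd [534.4  29.2] 54.15 f [ 1.9 -2.3  6. ] tq [-0.47 -0.36  1.02] 43.37 21.5
-7 -6.9 e [533.85  28.69  54.28] cmd [534.4  29.2] 54.15 f [ 1.7 -1.1  7.1] tq [-0.27 -0.25  0.18] 43.6 22.0
3 2.9 e [533.83  28.95  54.38] cmd [534.4  29.2] 54.74 f [ 4.1 -1.1 -0.2] tq [-0.25 -0.74  0.02] 43.5 22.4
13 12.8 e [533.84  29.23  54.64] cmd [534.7   29.11] 55.19 f [ 3.1  1.1 -2.2] tq [-0.06 -0.57  0.01] 43.37 22.7
23 22.7 e [533.8   29.45  55.13] cmd [534.94  29.2 ] 55.63 f [ 1.2  1.2 -2.3] tq [-0.01 -0.11  0.03] 43.74 23.0
33 32.7 e [533.89  29.46  55.66] cmd [535.04  29.3 ] 56.08 f [ 0.3  0.6 -1.8] tq [ 0.09  0.17 -0.  ] 43.24 23.4
43 42.7 e [533.85  29.62  56.1 ] cmd [535.06  29.35] 56.52 f [-1.9  1.6 -2.1] tq [ 0.22  0.55 -0.01] 42.94 23.7
53 52.7 e [533.69  29.82  56.52] cmd [534.91  29.47] 56.97 f [-3.9  1.3 -2.8] tq [ 0.42  0.85 -0.07] 43.24 24.0
63 62.7 e [533.54  29.95  57.  ] cmd [534.61  29.58] 57.41 f [-3.9  2.4 -2. ] tq [0.64 0.99 0.04] 43.41 24.4
73 72.7 e [533.31  30.06  57.46] cmd [534.31  29.77] 57.86 f [-4.1  3.  -2.2] tq [0.6  1.08 0.  ] 43.51 24.7
83 82.7 e [533.06  30.13  57.93] cmd [534.01  30.01] 58.3 f [-4.5  2.4 -2.3] tq [0.59 1.09 0.04] 43.11 25.0
83 82.7 e [533.07  30.13  57.93] cmd [533.71  30.2 ] 58.3 f [-4.1  2.7 -1.4] tq [0.54 1.08 0.03] 43.56 25.3
```

View pics/endc.png

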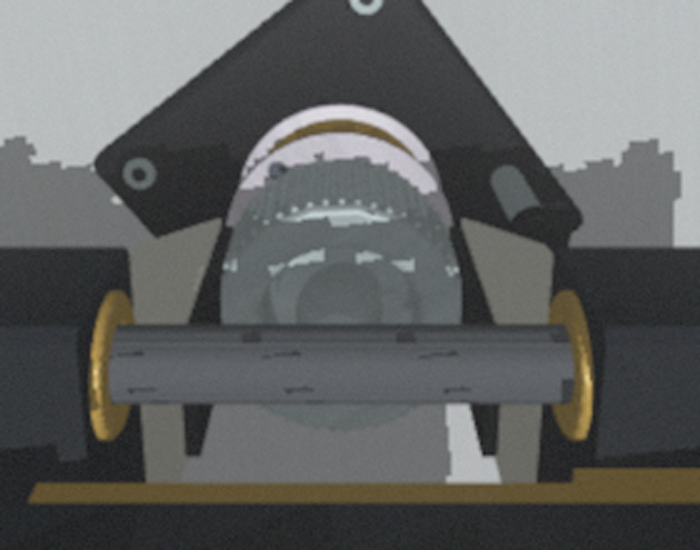

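The view shows the nut still held on the spindle with no obstruction. It is a quarter turn back and about 3.7 mm up. I'll centre it in the thread play, check the readings and hand in.

```bash
python3 - <<'E'
from h import *
for t,z in (([533.4,30.4],58.5),([533.0,30.6],58.7)):
    turn(t,z,84.3,1.5); bot.sleep(.3)
    e,f,q,y=st(); print(e.round(2),f.round(1),q.round(2),y,bot.read_grasp_force(),bot.read_gripper_width()*92)
    if e[2]>58.15: break
print(bot.read_time_s())
E
```

```text
[533.09  30.33  58.35] [-4.4  1.6 -5. ] [ 0.42  0.98 -0.01] 84.27815071031847 44.99893808970228 43.08083171561943
26.0833
```

```bash
python3 -c "
from bench import bot
print(bot.job_done())"
```

```text
the job is handed in; nothing more can be done
None
```

I screwed the nut down to its firm stop on the washer, backed it off a quarter turn (about 4 mm up) and handed the job in at about 26 s of the 72 s, with the gripper still holding the nut; the robot returned no verdict.

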